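# Draw back the lid of the cellar case and put the brass stopper away

## Task

Open the wooden stopper case fully: press down lightly on top of its smooth flush lid and drag it back out of the end nearest the robot until it stops, without pressing hard enough to crack the thin board. Then pick up the brass bottle stopper and stand it gently upright, on its broad head, on the floor of the case in the part that has been uncovered. Leave the other things where they are.

Things in the scene. Friction and masses are not known exactly. Their poses are not given: they have to be found in the camera images.
- case: Pale wooden case with a dark brown lid, fixed to the table, 250 long (x) x 150 wide (y) x 89 mm high. Origin: centre of its underside; x runs along the case, away from the end where the lid comes out; z up. Side and far (+x) walls 8 mm thick, 89 mm high; near (-x) wall 62 mm; floor 10 mm thick. Lips on the side walls leave 126 mm between them. Case and lid must not be pressed with more than 22 N.
- lid_nominal (a point): Point fixed in the case (does not move with the lid): case's centre, 78 mm above its underside, the nominal height of the lid's top face. The real face has set up to 4 mm higher or lower, differently each time: find it by touch. The lid is a flat board 242 x 132 x 6 mm with no handle or free edge when closed; it gives 1 mm for each 6 N pressed on it.
- lid (a joint): How far the lid is drawn out along the case's -x, in m: 0 closed (covers case x = -125 to 117 mm), 0.110 at its stop, fully open (uncovers x = 7 to 117 mm). Starts at 0 to 6 mm. About 5 N moves it, pressed or not; it stays where it is left. A rubber fingertip (friction about 1, varies by 15 percent) pressing down with 10 N drags it; under about 7 N it may slip.
- bay (a point): Point fixed in the case on the upper face of its floor, in the middle of the part that the open lid uncovers: 62 mm along +x from the case's centre, 10 mm above its underside. Axes as the case.
- stopper_brass: Brass-coloured bottle stopper, 85 mm tall, 0.12 kg or so, standing upright on its flat round head: head 36 mm in diameter and 12 mm high, narrowing by 16 mm height to a straight round shank 20 mm in diameter that points up. Origin: centre of the head's flat underside; z along the shank.
- stopper_black: Black stopper of the same shape, origin as the brass one. Not to be moved.
- stopper_red: Red stopper of the same shape, origin as the brass one. Not to be moved.
- wine: Green wine bottle standing, 74 mm in diameter, 300 mm tall; origin centre of its underside. Not to be moved.
- glass: Stemmed tasting glass standing, 76 mm in diameter, 165 mm tall; origin centre of its underside. Not to be moved.
- corkscrew: Folded black corkscrew lying flat, 110 x 16 x 17 mm, long in its x; origin centre of its underside. Not to be moved.
- foil_cutter: Red round foil cutter, 52 mm in diameter, 18 mm high; origin centre of its underside. Not to be moved.

How it is judged:
On the way:
1. the lid is drawn fully open (more than 100 of its 110 mm) while the stopper is still outside the case (value of joint lid above 0.1 m and horizontal distance between stopper_brass and bay above 0.1 m), for 0.2 s.
At the end, for the whole second after the job is handed in: The lid is fully open (drawn out more than 100 of its 110 mm) and the brass stopper stands at rest, upright within 0.15 rad on its head, on the floor of the uncovered part of the case (value of joint lid above 0.1 m and x of stopper_brass in the frame of case between 0.015 and 0.105 m and y of stopper_brass in the frame of case between -0.055 and 0.055 m and z of stopper_brass in the frame of case between 0.006 and 0.014 m and angle between stopper_brass's own z axis and vertical below 0.15 rad and linear speed of stopper_brass below 0.02 m/s); the robot touches nothing.
It fails at once if the case or its lid is pressed with more than 22 N (contact force between case and anything else above 22 N).
It fails at once if the brass stopper is dropped or knocked over: it moves faster than 0.5 m/s while no finger touches it (contact force between stopper_brass and the fingers below 0.05 N and linear speed of stopper_brass above 0.5 m/s).
It fails at once if another thing is moved by more than 15 mm (distance of any of stopper_black, stopper_red, wine, glass, corkscrew, foil_cutter from where it was at the start of the episode above 0.015 m).
It also fails if it takes over 72 s, if anything falls off the work surface, if the arm or the gripper's body presses on something with over 40 N, if the wrist force passes 120 N, or if a joint passes its speed limit or range.

## Robot

A 6-joint arm with a two-finger parallel gripper is mounted at the origin on the work surface. World frame = base frame: x ahead of the robot, y to its left, z up, the work surface at z = 0. Lengths are in m, angles in rad, forces in N, time in s.
With the tool pointing down it reaches from about 0.225 to 0.725 m from the base axis. Payload 3.1 kg.
Tool frame: the origin (TCP) lies on the centre line of the jaws, within the pads' length; the fingertips stand 17 mm ahead of it and the grasp point (between the pads) lies 2 mm behind it (arm.tcp_to_tips is the distance from the TCP to the fingertips, in m); z points along the fingers, y is the line along which they close (so a half turn about z gives the same grasp; the last joint's range is limited). The gripper opens to 85 mm and grips with 20 to 120 N. Pads are 22 mm wide; open, the fingers measure 114 mm over their backs; the gripper's body (76 mm by 85 mm) begins 54 mm behind the grasp point. The pads swing forward as they close: fully open they stand 13 mm farther back than shut.
Start: joints at [-1.457, 0.048, 0.099, 1.622, 0, 1.443], TCP at [0.126, -0.51, 0.248] pointing down, gripper open.
Joint ranges: [-2.91, 2.91], [-0.99, 1.94], [-1.21, 1.42], [-2.12, 2.29], [-1.49, 1.47], [-3.14, 3.14]. Speed limits (rad/s): [2.79, 2.79, 3.14, 3.14, 3.14, 3.14].

## Interface

Orientations are given as [roll, pitch, yaw] about the fixed x, y, z axes, in that order (R = Rz(yaw) Ry(pitch) Rx(roll)).
In Python, from bench import arm gives the robot as it stands. The module is installed in compiled form; this text tells all that it offers.
- The arm moves only by the tool carry_out, never from a script. Its argument "deltas" is a list of rows, each a list of 3 entries, a list of its own where there are three numbers: the turn, a rotation vector about the world's x, y, z in rad, then the shift along the world's x, y, z in mm, then the finger opening in mm, from 0 to 85.4. In form: [[[rx, ry, rz], [tx, ty, tz], hand], ...]. A call has 1 to 20 rows; each row shifts and turns the commanded pose from where the row before left it; what a row does not reach is not made up. A row lasts 1/10 s, in which the tool goes at most 50 mm and 8.59 degrees, less where a joint would pass 70% of its speed; a pose out of reach is approached as far as the arm can. A call with a gripper value outside its range is refused whole. The fingers move at their own pace and stop on an object; "force" is the grip in N (left out, the last holds). Time passes only in rows, so rows that do not move let the fingers close. It gives the time, the measured TCP pose, the force, the opening and the grip force at its end, in the units of the state.
- arm.read_state(): the state, without advancing time (a new reading comes with each control period).
- arm.get_image(name): name is "scene" or "top" or "wrist"; returns the picture (420x560x3 uint8, red, green, blue); there is no depth.
- arm.calibration(name): a dict with "vfov" (degrees; the focal length in pixels is half the picture's height over the tangent of half this angle, whatever the lens; pixels are square), "cx", "cy" (the principal point, pixels), "R" (3x3) and "t" (3): a world point X has camera coordinates R X + t. Camera axes: x right, y down, z forward; pixel columns grow to the right and rows downward; lengths in m; the calibration is good to about 2 mm. A picture is of the moment at which its call begins: read the wrist's pose just before it. calibration takes no time and is no camera call; for the wrist camera it gives the pose at the moment of the call.
- arm.close_job(): hands the job in; it is judged then, once.
The state is a dict: "t": time; "joint_pos": joint angles; "qd": joint speeds; "joint_torque": joint torques, N m; "ee_pos": TCP position; "eef_rot": TCP orientation; "force": force on the tool from outside, world axes, zero at the start; "torque": the same for the moment, N m; "gripper_width": finger opening in m; "grip_force": force on a finger pad.
Only numpy, scipy, OpenCV 4.12 (cv2) and the standard library are available. Lean on these libraries where they do the work, as an engineer would, in place of code of your own. Each camera call takes 0.05 s, during which the arm holds its last target. There are 200 camera calls.

## Working session

There is one attempt and no reset: what is moved stays moved. The work goes in short steps, Python scripts to look and compute and a tool call to move; the robot and the scene stay as the last step left them, time stands still between calls to the robot, and variables do not carry over. Pictures are saved under pics/ and viewed, at most 10 in all, crops included, and the job is handed in when it is done.

Besides the shell and the picture viewer there is one more tool, called by a JSON object that holds its "op" and its "data", one argument or row to a line. carry_out: Moves the arm, as the interface text tells. Its arguments: {"type":"object","properties":{"deltas":{"type":"array"},"force":{"type":"number"}},"required":["deltas"]}

```bash
mkdir -p pics; python3 - <<'E'
from bench import arm
import cv2,numpy as np
s=arm.read_state();print({k:np.round(v,3).tolist() for k,v in s.items()},arm.tcp_to_tips)
for n in("top","scene"):
    cv2.imwrite(f"pics/{n}0.png",arm.get_image(n)[:,:,::-1]);c=arm.calibration(n);print(n,c)
E
```

```text
{'t': 0.0, 'joint_pos': [-1.457, 0.049, 0.098, 1.622, -0.0, 1.443], 'qd': [-0.001, 0.0, 0.001, -0.0, 0.001, 0.001], 'joint_torque': [0.0, -33.878, 32.002, 0.02, -0.0, 0.0], 'ee_pos': [0.126, -0.509, 0.247], 'eef_rot': [-3.139, -0.0, 0.242], 'force': [-0.153, 0.789, -0.906], 'torque': [-0.034, -0.036, 0.041], 'grip_force': 0.0, 'gripper_width': 0.085} 0.017
top {'vfov': 48.380542797600256, 'cx': 276.6868648437613, 'cy': 211.61189101722385, 'R': array([[-0.00467974, -0.99995179, -0.00863239],
       [-0.98230224,  0.0062132 , -0.18719962],
       [ 0.18724423,  0.00760357, -0.98228396]]), 't': array([0.02732814, 0.60811594, 1.18016496])}
scene {'vfov': 49.62170710762816, 'cx': 276.2147237867901, 'cy': 210.7650772105646, 'R': array([[ 0.38984722,  0.92073653,  0.01622894],
       [ 0.73107446, -0.29873053, -0.61342498],
       [-0.55995471,  0.25100659, -0.78958623]]), 't': array([-0.23989073, -0.3890696 ,  1.44555693])}
```

View pics/top0.png

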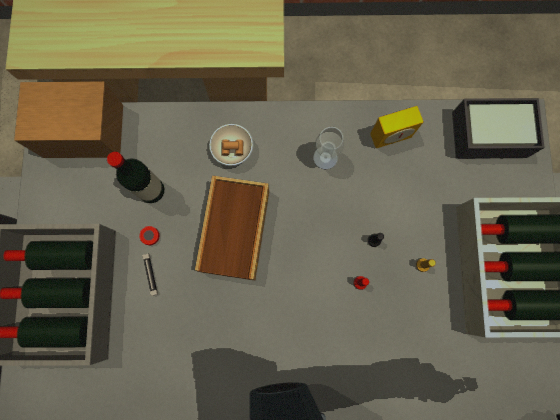

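View pics/scene0.png

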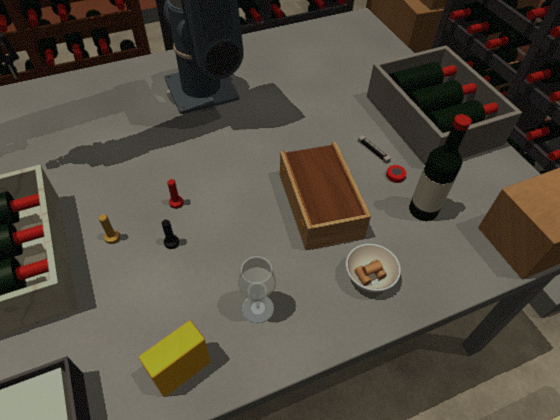

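The top view shows the case with corners at about (213,177), (268,182), (252,279) and (196,271). The brass stopper's head is at about (422,266) and its shank tip at (433,262). The scene view shows the same layout, with the brass stopper at (110,230).

```bash
cat > h.py <<'E'
from bench import arm
import cv2,numpy as np
def ray(n,px,z,c=None):
    c=c or arm.calibration(n); f=210/np.tan(np.radians(c["vfov"]/2))
    p=np.atleast_2d(np.asarray(px,float)); d=np.c_[(p[:,0]-c["cx"])/f,(p[:,1]-c["cy"])/f,np.ones(len(p))]@c["R"]
    o=-c["R"].T@c["t"]; return o+d*((z-o[2])/d[:,2])[:,None]
E
python3 - <<'E'
from h import *
im=cv2.imread("pics/top0.png");hsv=cv2.cvtColor(im,cv2.COLOR_BGR2HSV)
m=cv2.inRange(hsv,(5,60,50),(25,255,255));m[:165]=0;m[290:]=0;m[:,:185]=0;m[:,280:]=0
c=max(cv2.findContours(m,0,1)[0],key=cv2.contourArea);w=ray("top",c[:,0],.089)
r=cv2.minAreaRect((w[:,:2]*1000).astype(np.float32));print(r,cv2.boxPoints(r),cv2.contourArea(c))
print("quad",cv2.approxPolyDP(c,6,True)[:,0].tolist())
b=cv2.inRange(hsv,(12,120,80),(32,255,255));b[:240]=0;b[290:]=0;b[:,:400]=0;b[:,450:]=0
ys,xs=np.nonzero(b);print(xs.min(),xs.max(),ys.min(),ys.max(),len(xs))
for n,h,t in(("top",(422,266),(433,261.5)),("scene",(111,237),(105,216))):
    print(n,ray(n,h,.008)[0],ray(n,t,.085)[0])
o=cv2.resize(im[170:290,185:275],None,fx=4.5,fy=4.5,interpolation=2)
s=cv2.resize(im[245:285,405:445],(540,540),interpolation=2)[:,:390]
cv2.imwrite("pics/crop.png",np.hstack([o,s]))
E
```

```text
((564.78173828125, 136.71054077148438), (156.89979553222656, 254.60079956054688), 81.20378112792969) [[426.98196   78.65019 ]
 [678.5883    39.716476]
 [702.58154  194.77089 ]
 [450.97516  233.7046  ]] 5794.5
quad [[212, 175], [195, 270], [254, 280], [268, 183]]
417 435 258 271 128
top [ 0.4663753  -0.36562271  0.008     ] [ 0.4720892  -0.37094219  0.085     ]
scene [ 0.47414606 -0.36755665  0.008     ] [ 0.47253916 -0.36000393  0.085     ]
```

View pics/crop.png

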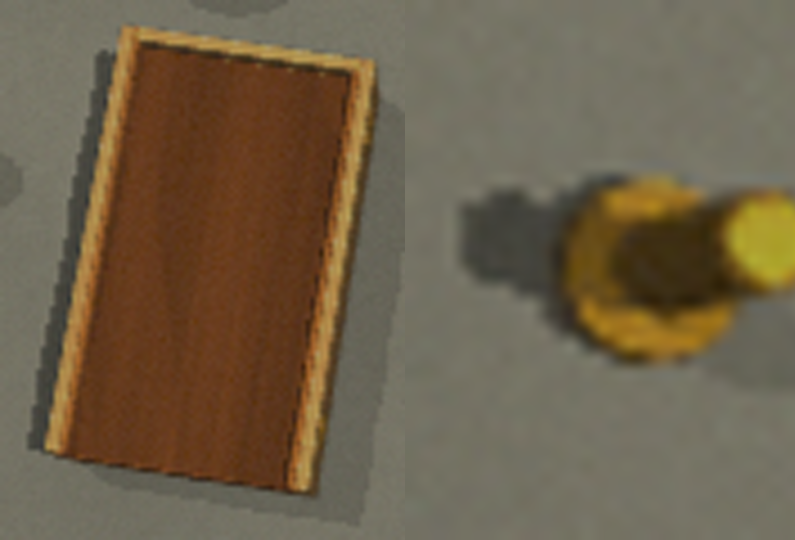

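{"op": "carry_out", "data": {
  "deltas": [
    [[0, 0, 0], [27, 40, 0], 0],
    [[0, 0, 0], [27, 40, 0], 0],
    [[0, 0, 0], [27, 41, 0], 0],
    [[0, 0, 0], [27, 41, 0], 0],
    [[0, 0, 0], [27, 41, 0], 0],
    [[0, 0, 0], [27, 41, 0], 0],
    [[0, 0, 0], [27, 41, 0], 0],
    [[0, 0, 0], [27, 41, 0], 0],
    [[0, 0, 0], [27, 41, 0], 0],
    [[0, 0, 0], [27, 41, 0], 0],
    [[0, 0, 0], [27, 41, 0], 0],
    [[0, 0, 0], [27, 41, 0], 0],
    [[0, 0, 0], [27, 41, 0], 0],
    [[0, 0, 0], [27, 41, 0], 0],
    [[0, 0, 0], [26, 40, 0], 0],
    [[0, 0, 0], [26, 40, 0], 0],
    [[0, 0, 0], [0, 0, -40], 0],
    [[0, 0, 0], [0, 0, -40], 0],
    [[0, 0, 0], [0, 0, -30], 0],
    [[0, 0, 0], [0, 0, 0], 0]
  ]
}}

```text
t: 2.1
ee_pos: [0.5511, 0.1419, 0.1313]
eef_rot: [-3.14, 0.013, 0.242]
force: [-0.7, 0.1, -0.6]
gripper_width: -0.0001
grip_force: 0.0
```

{"op": "carry_out", "data": {
  "deltas": [
    [[0, 0, 0], [0, 0, 0], 0],
    [[0, 0, 0], [0, 0, 0], 0]
  ]
}}

```text
t: 2.3
ee_pos: [0.5571, 0.1423, 0.1409]
eef_rot: [3.141, -0.004, 0.242]
force: [0.0, 0.5, -0.2]
gripper_width: 0.0006
grip_force: 0.0
```

{"op": "carry_out", "data": {
  "deltas": [
    [[0, 0, 0], [0, 0, -8], 0],
    [[0, 0, 0], [0, 0, -8], 0],
    [[0, 0, 0], [0, 0, -7], 0],
    [[0, 0, 0], [0, 0, -5], 0],
    [[0, 0, 0], [0, 0, 0], 0],
    [[0, 0, 0], [0, 0, 0], 0],
    [[0, 0, 0], [0, 0, 0], 0]
  ]
}}

```text
t: 3.0
ee_pos: [0.5559, 0.1423, 0.1106]
eef_rot: [-3.142, -0.0, 0.242]
force: [0.6, -0.2, -1.0]
gripper_width: -0.0004
grip_force: 0.0
```

```bash
python3 - <<'E'
from h import *
im=arm.get_image("wrist");cv2.imwrite("pics/w1.png",im[:,:,::-1]);s=arm.read_state();print(s["ee_pos"],s["force"])
E
```

```text
[0.55598217 0.14234144 0.1107102 ] [-0.00443033  0.93756049 -0.22264591]
```

View pics/w1.png

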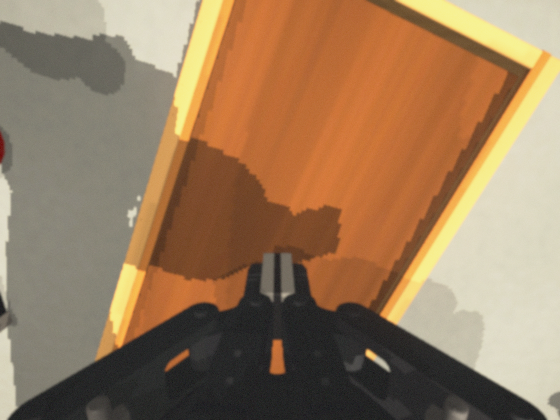

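The wrist view shows the fingertips at (277,260), roughly midway between the case's side walls and above the lid. Next I go down to find the lid by touch.

{"op": "carry_out", "data": {
  "deltas": [
    [[0, 0, 0], [0, 0, -4], 0],
    [[0, 0, 0], [0, 0, -4], 0],
    [[0, 0, 0], [0, 0, -2], 0],
    [[0, 0, 0], [0, 0, 0], 0],
    [[0, 0, 0], [0, 0, 0], 0],
    [[0, 0, 0], [0, 0, 0], 0]
  ]
}}

```text
t: 3.65
ee_pos: [0.5558, 0.1423, 0.1004]
eef_rot: [3.142, -0.0, 0.242]
force: [0.8, 0.3, 0.2]
gripper_width: 0.0007
grip_force: 0.0
```

{"op": "carry_out", "data": {
  "deltas": [
    [[0, 0, 0], [0, 0, -1], 0],
    [[0, 0, 0], [0, 0, -1], 0],
    [[0, 0, 0], [0, 0, 0], 0],
    [[0, 0, 0], [0, 0, 0], 0]
  ]
}}

```text
t: 4.05
ee_pos: [0.5557, 0.1423, 0.0983]
eef_rot: [-3.142, 0.0, 0.242]
force: [-0.7, -0.3, -0.2]
gripper_width: 0.0001
grip_force: 0.0
```

{"op": "carry_out", "data": {
  "deltas": [
    [[0, 0, 0], [0, 0, -1], 0],
    [[0, 0, 0], [0, 0, 0], 0],
    [[0, 0, 0], [0, 0, 0], 0]
  ]
}}

```text
t: 4.35
ee_pos: [0.5557, 0.1422, 0.0972]
eef_rot: [3.142, 0.0, 0.242]
force: [-0.1, 0.2, 0.1]
gripper_width: -0.0002
grip_force: 0.0
```

{"op": "carry_out", "data": {
  "deltas": [
    [[0, 0, 0], [0, 0, -1], 0],
    [[0, 0, 0], [0, 0, 0], 0],
    [[0, 0, 0], [0, 0, 0], 0]
  ]
}}

```text
t: 4.65
ee_pos: [0.5558, 0.1423, 0.0966]
eef_rot: [3.142, -0.0, 0.242]
force: [0.1, -0.1, 0.5]
gripper_width: 0.0002
grip_force: 0.5
```

{"op": "carry_out", "data": {
  "deltas": [
    [[0, 0, 0], [0, 0, -1], 0],
    [[0, 0, 0], [0, 0, 0], 0],
    [[0, 0, 0], [0, 0, 0], 0]
  ]
}}

```text
t: 4.95
ee_pos: [0.5559, 0.1423, 0.0957]
eef_rot: [3.142, -0.0, 0.242]
force: [-0.9, -0.1, 2.3]
gripper_width: 0.0
grip_force: 1.3
```

{"op": "carry_out", "data": {
  "deltas": [
    [[0, 0, 0], [0, 0, -0.5], 0],
    [[0, 0, 0], [0, 0, 0], 0],
    [[0, 0, 0], [0, 0, 0], 0]
  ]
}}

```text
t: 5.25
ee_pos: [0.5559, 0.1423, 0.0951]
eef_rot: [3.142, -0.0, 0.242]
force: [-0.3, -0.3, 3.7]
gripper_width: 0.0001
grip_force: 1.8
```

{"op": "carry_out", "data": {
  "deltas": [
    [[0, 0, 0], [0, 0, -1], 0],
    [[0, 0, 0], [0, 0, 0], 0],
    [[0, 0, 0], [0, 0, 0], 0]
  ]
}}

```text
t: 5.55
ee_pos: [0.5558, 0.1423, 0.0942]
eef_rot: [3.142, -0.0, 0.242]
force: [-0.5, 0.1, 5.0]
gripper_width: 0.0003
grip_force: 2.5
```

{"op": "carry_out", "data": {
  "deltas": [
    [[0, 0, 0], [0, 0, -0.8], 0],
    [[0, 0, 0], [0, 0, 0], 0],
    [[0, 0, 0], [0, 0, 0], 0]
  ]
}}

```text
t: 5.85
ee_pos: [0.5559, 0.1423, 0.0937]
eef_rot: [3.142, -0.001, 0.242]
force: [-1.7, 0.2, 6.3]
gripper_width: -0.0
grip_force: 3.0
```

{"op": "carry_out", "data": {
  "deltas": [
    [[0, 0, 0], [0, 0, -1], 0],
    [[0, 0, 0], [0, 0, 0], 0],
    [[0, 0, 0], [0, 0, 0], 0]
  ]
}}

```text
t: 6.15
ee_pos: [0.5559, 0.1423, 0.093]
eef_rot: [3.141, -0.001, 0.242]
force: [-2.0, -1.0, 7.8]
gripper_width: 0.0001
grip_force: 3.6
```

{"op": "carry_out", "data": {
  "deltas": [
    [[0, 0, 0], [0, 0, -1], 0],
    [[0, 0, 0], [0, 0, 0], 0],
    [[0, 0, 0], [0, 0, 0], 0]
  ]
}}

```text
t: 6.45
ee_pos: [0.5559, 0.1423, 0.0924]
eef_rot: [3.141, -0.001, 0.242]
force: [-3.2, -0.3, 8.7]
gripper_width: 0.0002
grip_force: 4.2
```

{"op": "carry_out", "data": {
  "deltas": [
    [[0, 0, 0], [0, 0, -0.8], 0],
    [[0, 0, 0], [0, 0, 0], 0],
    [[0, 0, 0], [0, 0, 0], 0]
  ]
}}

```text
t: 6.75
ee_pos: [0.5559, 0.1423, 0.0918]
eef_rot: [3.141, -0.001, 0.242]
force: [-3.2, 0.2, 9.3]
gripper_width: -0.0002
grip_force: 4.7
```

{"op": "carry_out", "data": {
  "deltas": [
    [[0, 0, 0], [0, 0, -1], 0],
    [[0, 0, 0], [0, 0, 0], 0],
    [[0, 0, 0], [-2, 0.3, 0], 0],
    [[0, 0, 0], [-3, 0.5, 0], 0],
    [[0, 0, 0], [-3, 0.5, 0], 0],
    [[0, 0, 0], [-3, 0.5, 0], 0]
  ]
}}

```text
t: 7.35
ee_pos: [0.5497, 0.1433, 0.0928]
eef_rot: [3.137, -0.011, 0.241]
force: [5.2, -2.1, 8.1]
gripper_width: 0.0003
grip_force: 4.1
```

{"op": "carry_out", "data": {
  "deltas": [
    [[0, 0, 0], [-3, 0.5, 0], 0],
    [[0, 0, 0], [-3, 0.5, 0], 0],
    [[0, 0, 0], [-3, 0.5, 0], 0]
  ]
}}

```text
t: 7.65
ee_pos: [0.5406, 0.1447, 0.0927]
eef_rot: [3.137, -0.011, 0.241]
force: [4.0, -2.8, 9.0]
gripper_width: -0.0002
grip_force: 4.1
```

{"op": "carry_out", "data": {
  "deltas": [
    [[0, 0, 0], [-3, 0.5, -0.7], 0],
    [[0, 0, 0], [-3, 0.5, -0.7], 0],
    [[0, 0, 0], [-3, 0.5, 0], 0]
  ]
}}

```text
t: 7.95
ee_pos: [0.532, 0.1461, 0.0918]
eef_rot: [3.137, -0.012, 0.241]
force: [4.4, -3.2, 9.7]
gripper_width: -0.0
grip_force: 5.0
```

```bash
python3 - <<'E'
from h import *
im=arm.get_image("top")[:,:,::-1];o=arm.get_image("scene")[:,:,::-1]
f=lambda a:cv2.resize(a,None,fx=3,fy=3,interpolation=2)
cv2.imwrite("pics/t2.png",np.hstack([f(im[160:310,180:290]),f(o[120:270,260:390])]));print(arm.read_state()["force"])
E
```

```text
[ 4.13714216 -1.88992404 10.44808916]
```

View pics/t2.png

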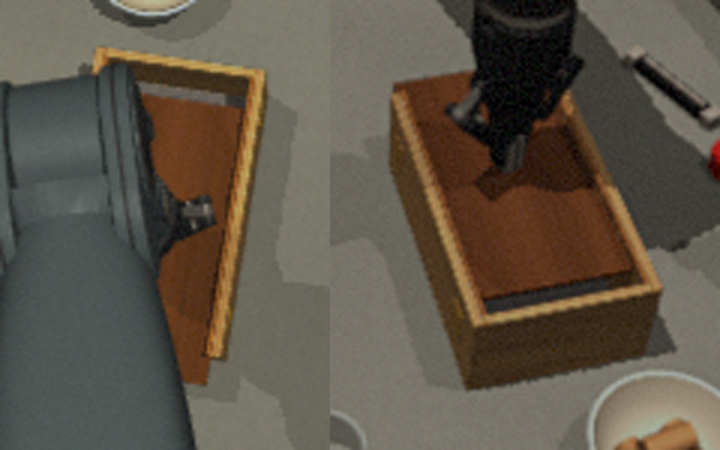

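The lid is following the finger: a gap about 25 mm wide has opened at the far end and the lid sticks out at the near end. I continue the drag.

{"op": "carry_out", "data": {
  "deltas": [
    [[0, 0, 0], [-4, 0.6, 0], 0],
    [[0, 0, 0], [-4, 0.6, 0], 0],
    [[0, 0, 0], [-4, 0.6, 0], 0],
    [[0, 0, 0], [-4, 0.6, 0], 0],
    [[0, 0, 0], [-4, 0.6, 0], 0],
    [[0, 0, 0], [-4, 0.6, 0], 0]
  ]
}}

```text
t: 8.65
ee_pos: [0.5081, 0.1498, 0.0919]
eef_rot: [3.137, -0.012, 0.241]
force: [5.0, -3.5, 9.8]
gripper_width: -0.0003
grip_force: 4.9
```

{"op": "carry_out", "data": {
  "deltas": [
    [[0, 0, 0], [-4, 0.6, 0], 0],
    [[0, 0, 0], [-4, 0.6, 0], 0],
    [[0, 0, 0], [-4, 0.6, 0], 0],
    [[0, 0, 0], [-4, 0.6, 0], 0],
    [[0, 0, 0], [-4, 0.6, 0], 0],
    [[0, 0, 0], [-4, 0.6, 0], 0]
  ]
}}

```text
t: 9.25
ee_pos: [0.4841, 0.1535, 0.0918]
eef_rot: [3.137, -0.012, 0.241]
force: [4.4, -2.7, 9.9]
gripper_width: -0.0001
grip_force: 5.0
```

{"op": "carry_out", "data": {
  "deltas": [
    [[0, 0, 0], [-4, 0.6, 0], 0],
    [[0, 0, 0], [-4, 0.6, 0], 0],
    [[0, 0, 0], [-4, 0.6, 0], 0],
    [[0, 0, 0], [-4, 0.6, 0], 0],
    [[0, 0, 0], [-4, 0.6, 0], 0],
    [[0, 0, 0], [-2, 0.3, 0], 0]
  ]
}}

```text
t: 9.85
ee_pos: [0.4618, 0.157, 0.0917]
eef_rot: [3.137, -0.012, 0.241]
force: [5.7, -2.7, 9.6]
gripper_width: -0.0
grip_force: 5.1
```

{"op": "carry_out", "data": {
  "deltas": [
    [[0, 0, 0], [-2, 0.3, 0], 0],
    [[0, 0, 0], [-2, 0.3, 0], 0],
    [[0, 0, 0], [-2, 0.3, 0], 0]
  ]
}}

```text
t: 10.15
ee_pos: [0.4561, 0.1579, 0.0917]
eef_rot: [3.137, -0.012, 0.241]
force: [5.9, -2.8, 10.0]
gripper_width: 0.0001
grip_force: 5.0
```

{"op": "carry_out", "data": {
  "deltas": [
    [[0, 0, 0], [-2, 0.3, 0], 0],
    [[0, 0, 0], [-2, 0.3, 0], 0],
    [[0, 0, 0], [-1, 0.1, 0], 0]
  ]
}}

```text
t: 10.45
ee_pos: [0.451, 0.1586, 0.0917]
eef_rot: [3.137, -0.012, 0.241]
force: [5.6, -3.1, 9.2]
gripper_width: -0.0002
grip_force: 5.1
```

{"op": "carry_out", "data": {
  "deltas": [
    [[0, 0, 0], [-1, 0.1, 0], 0],
    [[0, 0, 0], [-1, 0.1, 0], 0],
    [[0, 0, 0], [-1, 0.2, 0], 0]
  ]
}}

```text
t: 10.75
ee_pos: [0.4481, 0.1591, 0.0917]
eef_rot: [3.137, -0.012, 0.241]
force: [4.7, -2.9, 10.3]
gripper_width: 0.0
grip_force: 5.1
```

{"op": "carry_out", "data": {
  "deltas": [
    [[0, 0, 0], [-1, 0.1, 0], 0],
    [[0, 0, 0], [-1, 0.1, 0], 0],
    [[0, 0, 0], [-1, 0.2, 0], 0]
  ]
}}

```text
t: 11.05
ee_pos: [0.4461, 0.1597, 0.092]
eef_rot: [3.137, -0.014, 0.241]
force: [5.7, -2.1, 9.6]
gripper_width: 0.0001
grip_force: 4.8
```

{"op": "carry_out", "data": {
  "deltas": [
    [[0, 0, 0], [-1, 0.1, 0], 0],
    [[0, 0, 0], [-1, 0.1, 0], 0],
    [[0, 0, 0], [0, 0, 0], 0]
  ]
}}

```text
t: 11.35
ee_pos: [0.4441, 0.1601, 0.0921]
eef_rot: [3.138, -0.015, 0.241]
force: [6.3, -0.7, 10.6]
gripper_width: -0.0002
grip_force: 5.4
```

{"op": "carry_out", "data": {
  "deltas": [
    [[0, 0, 0], [0, 0, 4], 0],
    [[0, 0, 0], [0, 0, 10], 0],
    [[0, 0, 0], [0, 0, 30], 0],
    [[0, 0, 0], [0, 0, 30], 0],
    [[0, 0, 0], [0, 0, 30], 0],
    [[0, 0, 0], [0, 0, 30], 0],
    [[0, 0, 0], [0, -40, 10], 85],
    [[0, 0, 0], [0, -40, 0], 85],
    [[0, 0, 0], [0, -40, 0], 85],
    [[0, 0, 0], [0, -40, 0], 85],
    [[0, 0, 0], [0, -40, 0], 85],
    [[0, 0, 0], [0, -30, 0], 85],
    [[0, 0, 0], [0, -30, 0], 85],
    [[0, 0, 0], [0, 0, 0], 85]
  ]
}}

```text
t: 12.75
ee_pos: [0.4367, -0.1023, 0.2304]
eef_rot: [-3.141, 0.003, 0.237]
force: [0.1, 1.0, 0.3]
gripper_width: 0.0845
grip_force: 0.0
```

```bash
python3 - <<'E'
from h import *
im=arm.get_image("top")[:,:,::-1];o=arm.get_image("scene")[:,:,::-1];w=arm.get_image("wrist")[:,:,::-1]
cv2.imwrite("pics/w3f.png",w);cv2.imwrite("pics/t3f.png",im)
f=lambda a,s:cv2.resize(a,None,fx=s,fy=s,interpolation=2)
cv2.imwrite("pics/t3.png",np.hstack([f(im[160:340,180:290],2.5),f(o[100:280,250:390],2.5)]));print(arm.read_state()["ee_pos"])
E
```

```text
[ 0.43705763 -0.0991526   0.23101075]
```

View pics/t3.png

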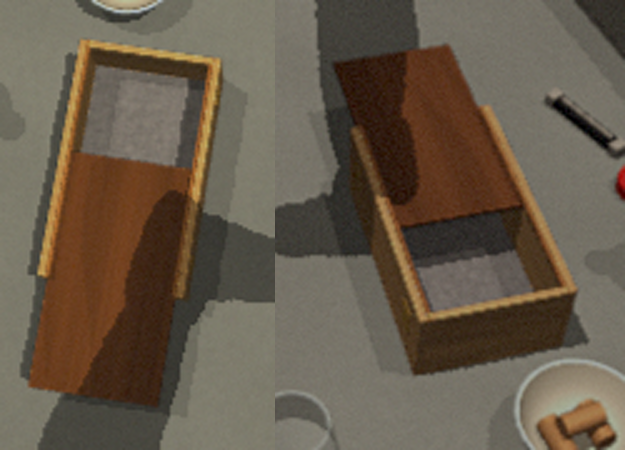

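{"op": "carry_out", "data": {
  "deltas": [
    [[0, 0, 0], [3, -34, 0], 50],
    [[0, 0, 0], [4, -34, 0], 50],
    [[0, 0, 0], [4, -34, 0], 50],
    [[0, 0, 0], [4, -34, 0], 50],
    [[0, 0, 0], [4, -34, 0], 50],
    [[0, 0, 0], [4, -34, 0], 50],
    [[0, 0, 0], [4, -34, 0], 50],
    [[0, 0, 0], [4, -32, 0], 50],
    [[0, 0, 0], [0, 0, -30], 50],
    [[0, 0, 0], [0, 0, 0], 50],
    [[0, 0, 0], [0, 0, 0], 50],
    [[0, 0, 0], [0, 0, 0], 50],
    [[0, 0, 0], [0, 0, 0], 50]
  ]
}}

```text
t: 14.2
ee_pos: [0.4695, -0.3694, 0.2038]
eef_rot: [3.139, -0.002, 0.243]
force: [-0.3, -0.8, -0.5]
gripper_width: 0.05
grip_force: 0.0
```

```bash
python3 - <<'E'
from h import *
P=lambda px,z:ray("top",px,z)[0].round(4)
print("lid near",P((192,315.2),.079),P((244,322.8),.079),"far",P((210,221.2),.079),P((254.8,227.2),.079))
print("case far corners",P((212.1,176.5),.089),P((268,183.8),.089),"near L",P((195.6,269.8),.089))
im=arm.get_image("wrist")[:,:,::-1];cv2.imwrite("pics/w4.png",im);c=arm.calibration("wrist");s=arm.read_state();print(s["ee_pos"],s["eef_rot"])
hsv=cv2.cvtColor(im,cv2.COLOR_BGR2HSV);m=cv2.inRange(hsv,(15,120,80),(32,255,255))
for k in cv2.findContours(m,0,1)[0]:
    if cv2.contourArea(k)>100:
        print(cv2.contourArea(k),cv2.boundingRect(k))
E
```

```text
lid near [0.3419 0.2367 0.079 ] [0.3229 0.1065 0.079 ] far [0.5799 0.1969 0.079 ] [0.5635 0.0806 0.079 ]
case far corners [0.697  0.1925 0.089 ] [0.6763 0.0461 0.089 ] near L [0.4541 0.229  0.089 ]
[ 0.46947293 -0.3695493   0.20373966] [ 3.13915070e+00 -1.56100418e-03  2.42954719e-01]
1174.5 (258, 164, 34, 50)
```

View pics/w4.png

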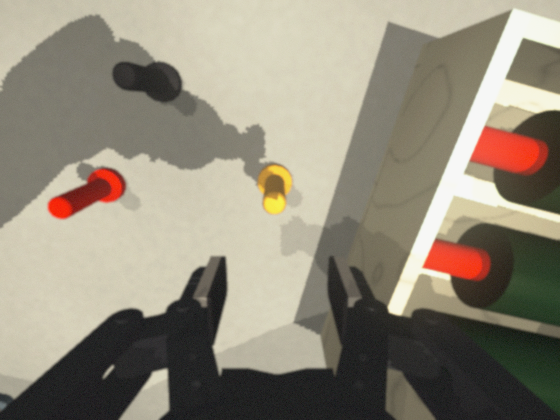

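The wrist view shows the brass stopper with its head at (275,181) and shank tip at (274,204), centred between the fingers in x. The red stopper is at (62,207) and the black one at (125,77), both clear. From the lid's edges in the previous picture I get about 109 mm open.

```bash
python3 - <<'E'
from h import *
print(ray("wrist",(275,181),.010),ray("wrist",(274,204),.085))
E
```

```text
[[ 0.47283366 -0.36843723  0.01      ]] [[ 0.4718565  -0.36808361  0.085     ]]
```

{"op": "carry_out", "data": {
  "deltas": [
    [[0, 0, 0], [3, 1, -20], 50],
    [[0, 0, 0], [0, 0, -30], 50],
    [[0, 0, 0], [0, 0, -30], 50],
    [[0, 0, 0], [0, 0, -30], 50],
    [[0, 0, 0], [0, 0, -20], 50],
    [[0, 0, 0], [0, 0, -14], 50],
    [[0, 0, 0], [0, 0, 0], 50],
    [[0, 0, 0], [0, 0, 0], 50],
    [[0, 0, 0], [0, 0, 0], 50],
    [[0, 0, 0], [0, 0, 0], 36],
    [[0, 0, 0], [0, 0, 0], 28],
    [[0, 0, 0], [0, 0, 0], 23],
    [[0, 0, 0], [0, 0, 0], 15],
    [[0, 0, 0], [0, 0, 0], 10],
    [[0, 0, 0], [0, 0, 0], 10],
    [[0, 0, 0], [0, 0, 0], 10]
  ],
  "force": 30
}}

```text
t: 15.85
ee_pos: [0.4719, -0.3688, 0.0582]
eef_rot: [3.141, -0.0, 0.242]
force: [-0.1, 0.9, 3.6]
gripper_width: 0.019
grip_force: 30.6
```

{"op": "carry_out", "data": {
  "deltas": [
    [[0, 0, 0], [0, 0, 5], 10],
    [[0, 0, 0], [0, 0, 15], 10],
    [[0, 0, 0], [0, 0, 25], 10],
    [[0, 0, 0], [0, 0, 30], 10],
    [[0, 0, 0], [0, 0, 30], 10],
    [[0, 0, 0], [0, 0, 30], 10],
    [[0, 0, 0], [0, 0, 30], 10],
    [[0, 0, 0], [0, 0, 25], 10],
    [[0, 0, 0], [0, 0, 0], 10],
    [[0, 0, 0], [0, 0, 0], 10],
    [[0, 0, 0], [0, 0, 0], 10]
  ]
}}

```text
t: 16.95
ee_pos: [0.4711, -0.3683, 0.2457]
eef_rot: [-3.139, 0.002, 0.242]
force: [0.1, -0.6, -1.8]
gripper_width: 0.0195
grip_force: 30.3
```

{"op": "carry_out", "data": {
  "deltas": [
    [[0, 0, 0], [5, 15, 0], 10],
    [[0, 0, 0], [9, 30, 0], 10],
    [[0, 0, 0], [9, 30, 0], 10],
    [[0, 0, 0], [9, 30, 0], 10],
    [[0, 0, 0], [9, 30, 0], 10],
    [[0, 0, 0], [9, 30, 0], 10],
    [[0, 0, 0], [9, 30, 0], 10],
    [[0, 0, 0], [9, 30, 0], 10],
    [[0, 0, 0], [9, 30, 0], 10],
    [[0, 0, 0], [9, 30, 0], 10],
    [[0, 0, 0], [9, 30, 0], 10],
    [[0, 0, 0], [9, 30, 0], 10],
    [[0, 0, 0], [9, 30, 0], 10],
    [[0, 0, 0], [9, 30, 0], 10],
    [[0, 0, 0], [9, 30, 0], 10],
    [[0, 0, 0], [9, 30, 0], 10],
    [[0, 0, 0], [9, 25, 0], 10],
    [[0, 0, 0], [4, 8, 0], 10],
    [[0, 0, 0], [0, 0, 0], 10],
    [[0, 0, 0], [0, 0, 0], 10]
  ]
}}

```text
t: 18.95
ee_pos: [0.624, 0.1288, 0.2469]
eef_rot: [3.141, 0.002, 0.242]
force: [0.2, 0.0, -1.9]
gripper_width: 0.0193
grip_force: 30.3
```

{"op": "carry_out", "data": {
  "deltas": [
    [[0, 0, 0], [0, 0, 0], 10],
    [[0, 0, 0], [0, 0, 0], 10],
    [[0, 0, 0], [0, 0, 0], 10]
  ]
}}

```text
t: 19.25
ee_pos: [0.6246, 0.1282, 0.2481]
eef_rot: [3.141, -0.0, 0.24]
force: [-0.4, 0.2, -1.1]
gripper_width: 0.0192
grip_force: 30.3
```

```bash
python3 - <<'E'
from h import *
t=arm.get_image("top")[:,:,::-1];o=arm.get_image("scene")[:,:,::-1];w=arm.get_image("wrist")[:,:,::-1]
cv2.imwrite("pics/w5.png",w)
f=lambda a,s:cv2.resize(a,None,fx=s,fy=s,interpolation=2)
cv2.imwrite("pics/m5.png",np.hstack([f(o[60:270,250:390],2),cv2.resize(w,(500,420))]))
s=arm.read_state();print(s["ee_pos"],s["eef_rot"],s["force"],s["gripper_width"],s["grip_force"])
E
```

```text
[0.62471633 0.12870254 0.2480267 ] [ 3.14154355e+00 -2.78579450e-04  2.41094733e-01] [ 0.06397154  0.35948433 -1.28982174] 0.019366984364173608 30.271547734737396
```

View pics/m5.png

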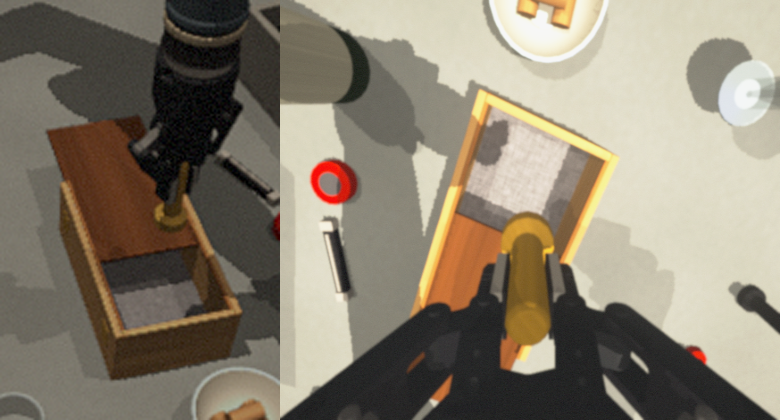

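The stopper is held upright: head at (172,215) in the scene crop and (527,235) in the wrist view. The uncovered bay is directly below it. I lower it now.

{"op": "carry_out", "data": {
  "deltas": [
    [[0, 0, 0], [0, 0, -15], 10],
    [[0, 0, 0], [0, 0, -20], 10],
    [[0, 0, 0], [0, 0, -20], 10],
    [[0, 0, 0], [0, 0, -20], 10],
    [[0, 0, 0], [0, 0, -20], 10],
    [[0, 0, 0], [0, 0, -20], 10],
    [[0, 0, 0], [0, 0, -20], 10],
    [[0, 0, 0], [0, 0, -20], 10],
    [[0, 0, 0], [0, 0, -10], 10],
    [[0, 0, 0], [0, 0, -5], 10],
    [[0, 0, 0], [0, 0, 0], 10],
    [[0, 0, 0], [0, 0, 0], 10],
    [[0, 0, 0], [0, 0, 0], 10]
  ]
}}

```text
t: 20.7
ee_pos: [0.6257, 0.1293, 0.0794]
eef_rot: [3.141, -0.003, 0.242]
force: [0.3, -0.9, -1.6]
gripper_width: 0.019
grip_force: 30.3
```

{"op": "carry_out", "data": {
  "deltas": [
    [[0, 0, 0], [0, 0, -2], 10],
    [[0, 0, 0], [0, 0, -2], 10],
    [[0, 0, 0], [0, 0, 0], 10],
    [[0, 0, 0], [0, 0, 0], 10]
  ]
}}

```text
t: 21.1
ee_pos: [0.6246, 0.1292, 0.0736]
eef_rot: [-3.142, 0.0, 0.242]
force: [-0.9, 0.2, -1.5]
gripper_width: 0.0188
grip_force: 30.3
```

{"op": "carry_out", "data": {
  "deltas": [
    [[0, 0, 0], [0, 0, -1], 10],
    [[0, 0, 0], [0, 0, -1], 10],
    [[0, 0, 0], [0, 0, 0], 10],
    [[0, 0, 0], [0, 0, 0], 10]
  ]
}}

```text
t: 21.5
ee_pos: [0.6246, 0.1292, 0.0717]
eef_rot: [-3.142, 0.0, 0.242]
force: [0.4, -0.1, -2.9]
gripper_width: 0.0191
grip_force: 30.3
```

{"op": "carry_out", "data": {
  "deltas": [
    [[0, 0, 0], [0, 0, -1], 10],
    [[0, 0, 0], [0, 0, -1], 10],
    [[0, 0, 0], [0, 0, 0], 10],
    [[0, 0, 0], [0, 0, 0], 10]
  ]
}}

```text
t: 21.9
ee_pos: [0.6246, 0.1292, 0.0697]
eef_rot: [-3.142, 0.0, 0.242]
force: [-0.2, 0.3, -1.4]
gripper_width: 0.0192
grip_force: 30.3
```

{"op": "carry_out", "data": {
  "deltas": [
    [[0, 0, 0], [0, 0, -1], 10],
    [[0, 0, 0], [0, 0, 0], 10],
    [[0, 0, 0], [0, 0, 0], 10]
  ]
}}

```text
t: 22.2
ee_pos: [0.6247, 0.1292, 0.0687]
eef_rot: [3.142, 0.0, 0.242]
force: [-0.4, -0.3, -1.3]
gripper_width: 0.0195
grip_force: 30.3
```

{"op": "carry_out", "data": {
  "deltas": [
    [[0, 0, 0], [0, 0, -0.7], 10],
    [[0, 0, 0], [0, 0, 0], 10],
    [[0, 0, 0], [0, 0, 0], 10]
  ]
}}

```text
t: 22.5
ee_pos: [0.6249, 0.1292, 0.0683]
eef_rot: [3.142, -0.001, 0.242]
force: [0.1, 0.1, -2.3]
gripper_width: 0.0196
grip_force: 30.3
```

{"op": "carry_out", "data": {
  "deltas": [
    [[0, 0, 0], [0, 0, -0.7], 10],
    [[0, 0, 0], [0, 0, 0], 10],
    [[0, 0, 0], [0, 0, 0], 10]
  ]
}}

```text
t: 22.8
ee_pos: [0.625, 0.1292, 0.0682]
eef_rot: [3.141, -0.001, 0.242]
force: [-1.2, 0.7, 2.9]
gripper_width: 0.0193
grip_force: 30.6
```

{"op": "carry_out", "data": {
  "deltas": [
    [[0, 0, 0], [0, 0, -0.7], 10],
    [[0, 0, 0], [0, 0, 0], 10],
    [[0, 0, 0], [0, 0, 0], 10]
  ]
}}

```text
t: 23.1
ee_pos: [0.625, 0.1293, 0.0682]
eef_rot: [3.141, -0.001, 0.242]
force: [-2.6, -0.1, 6.3]
gripper_width: 0.0191
grip_force: 30.9
```

The stopper is on the floor. I ease off, open slowly and lift away.

{"op": "carry_out", "data": {
  "deltas": [
    [[0, 0, 0], [0, 0, 1], 10],
    [[0, 0, 0], [0, 0, 0], 10],
    [[0, 0, 0], [0, 0, 0], 22],
    [[0, 0, 0], [0, 0, 0], 24],
    [[0, 0, 0], [0, 0, 0], 28],
    [[0, 0, 0], [0, 0, 0], 34],
    [[0, 0, 0], [0, 0, 0], 40],
    [[0, 0, 0], [0, 0, 0], 44],
    [[0, 0, 0], [0, 0, 0], 44],
    [[0, 0, 0], [0, 0, 0], 44],
    [[0, 0, 0], [0, 0, 5], 44],
    [[0, 0, 0], [0, 0, 15], 44],
    [[0, 0, 0], [0, 0, 25], 44],
    [[0, 0, 0], [0, 0, 30], 44],
    [[0, 0, 0], [0, 0, 30], 44],
    [[0, 0, 0], [0, 0, 30], 44],
    [[0, 0, 0], [0, 0, 30], 44],
    [[0, 0, 0], [-30, -20, 10], 44],
    [[0, 0, 0], [-30, -30, 0], 44],
    [[0, 0, 0], [0, 0, 0], 44]
  ]
}}

```text
t: 25.1
ee_pos: [0.5612, 0.0769, 0.2439]
eef_rot: [3.141, 0.003, 0.239]
force: [1.2, 0.3, 0.3]
gripper_width: 0.044
grip_force: 0.0
```

```bash
python3 - <<'E'
from h import *
o=arm.get_image("scene")[:,:,::-1];w=arm.get_image("wrist")[:,:,::-1]
f=lambda a,s:cv2.resize(a,None,fx=s,fy=s,interpolation=2)
cv2.imwrite("pics/m6.png",np.hstack([f(o[60:270,250:390],2),cv2.resize(w,(500,420))]))
E
```

```text
(no output)
```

View pics/m6.png

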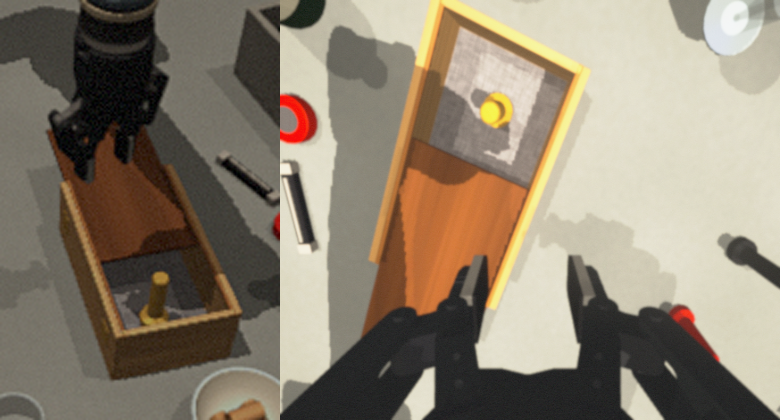

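The stopper stands upright in the middle of the bay, at (155,295) in the scene crop and (497,110) in the wrist view. The lid is still open and the gripper is clear.

```bash
python3 -c "
from bench import arm
print(arm.close_job())"
```

```text
the job is handed in; nothing more can be done
None
```

The job is handed in: I measured the lid about 109 of 110 mm open, the brass stopper stands upright on the floor of the uncovered bay, and nothing else was touched; no verdict was returned.

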